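Clamp the grinding jar in the shaker mill

TASK

The lidded grinding jar stands in its seat on the small shaker mill, but the quick clamp over it is open. Push the clamp strap round with a finger until it lies straight across the lid with its end fully home under the raised cam lever, and only then push the lever's handle all the way down so that the pad presses the lid tight. Use the fingers only to push: grip and lift nothing, keep the jar and its lid seated, leave the spare jar, the vial and the spatula where they are, and take the hand away at the end.

Things in the scene. Friction and masses are not known exactly. Their poses are not given: they have to be found in the camera images.
- mill: Shaker mill, fixed to the bench: white housing 150 (x) x 230 (y) mm; aluminium stage, top at z = 70 mm, with the jar seat in the middle, pivot post at y = +66 mm and dark steel cam bracket at y = -46 to -103 mm, 38 mm wide, up to z = 187 mm. Origin: centre of the underside, under the jar's axis; x points away from the front panel (dial, display; robot side), y left seen from the front, z up.
- strap (a joint): Swing (rad) of the clamp strap about the pivot post. 0: straight across the lid, along the mill's -y, end under the cam, at its stop. Grows as it swings out over the far side; stop at 1.9. At angle a it points along (sin a, -cos a) in the mill's x, y. Stays where it is left; under 1 N at its middle moves it. A lever already down blocks its way. Starts between 1.0 and 1.7.
- strap_pivot (a point): Point on the axis of the pivot post, 160 mm above the bench (strap level). Round the post the strap has a boss of 14.5 mm radius; the post's top is at z = 185 mm.
- strap_mid (a point): On the strap's centre line, 60 mm from the pivot axis, level with the top of its side walls (z = 172 mm). The strap is a steel channel 26 mm wide, open upwards, side walls 20 mm high (underside z = 152 mm) 14 to 98 mm from the pivot axis; beyond, to 140 mm, a flat tongue (z 152 to 157 mm). Push on the outside of a side wall. On its light spring it gives up to 8 mm downwards: 2 N, then 0.7 N per mm.
- pad: Rubber pad, 28 mm across and 6 mm thick, under the strap 66 mm from the pivot axis; origin: centre of its underside, 1.7 mm above the lid's top while the clamp is open. Pressed on the lid with about 10 N when the clamp is shut.
- cam_lever (a joint): Angle (rad) of the cam lever about its level pin. 0: handle upright; grows as the handle tips outwards (mill's -y) and down; 1.83: fully down (stop), handle pointing outwards, 15 degrees below level. At angle b the handle points along (0, -sin b, cos b) in the mill's frame. Starts between 0.15 and 0.45. Past dead centre at 1.75 it stays. About 1 to 4 N, 55 mm from the pin, pushes it.
- lever_pin (a point): Centre of the lever's pin, 175 mm above the bench, 125 mm from the pivot post along the mill's -y. The cam under it is an eccentric disc 22 mm wide; it presses the strap's tongue down about 4 mm.
- lever_grip (a point): On the face of the lever's black grip that looks to the jar (upwards when the handle is down), 56 mm from the pin. The grip is 19 mm wide (mill's x), 10 mm thick and spans 36 to 76 mm from the pin; push this face to bring the handle down.
- jar: Loose steel grinding jar, 68 mm diameter, 62 mm high, standing on the stage in the ring-shaped seat (12 mm high, 2 mm of play all round). Origin: centre of its underside.
- lid: Loose steel lid on the jar, 72 mm diameter, 10 mm thick above the rim (top 142 mm above the bench) with a spigot 5 mm deep in the jar's mouth. Origin: centre of the face that rests on the rim.
- spare_jar: Bystander: a second closed grinding jar, 72 mm diameter, 72 mm high, on the bench left of the mill. Origin: centre of its underside.
- vial: Bystander: small white screw-cap vial, 27 mm diameter, 58 mm high, on the bench right of the mill. Origin: centre of its underside.
- spatula: Bystander: steel spatula, 180 mm long, lying on the bench right of the mill. Origin: its middle, at the underside.
There are look-alikes about, which are no part of the job. What is shaped like the jar but purple is not meant.

How it is judged (in metres and radians):
On the way, in this order (a step that is already met when the one before it is completed fails the run):
1. the strap lies across the lid, its end fully home under the cam, while the lever is still raised (value of joint strap below 0.08 rad and value of joint cam_lever below 0.8 rad), for 0.2 s.
2. the cam lever is fully down and the pad presses the lid (value of joint cam_lever above 1.72 rad and value of joint strap below 0.08 rad and contact force between pad and lid above 5 N), for 0.2 s.
At the end, for the whole second after the job is handed in: The strap lies straight across the lid (within 0.08 rad of its stop), the cam lever is fully down (over 1.72 of 1.83 rad), the pad presses the lid with more than 5 N, and the jar and lid sit flat in their places (centred within 5 mm, not raised more than 1.5 mm) (all of step 2 and z of lid in the frame of jar between 0.06 and 0.0635 m and horizontal distance between lid and jar below 0.005 m and z of jar in the frame of mill below 0.0715 m and horizontal distance between jar and mill below 0.005 m and linear speed of lid below 0.01 m/s); the robot touches nothing.
It fails at once if the jar or its lid is lifted or knocked out of its seat (z of jar in the frame of mill above 0.076 m or z of lid in the frame of jar above 0.067 m or horizontal distance between lid and jar above 0.008 m or angle between jar's own z axis and vertical above 0.15 rad).
It fails at once if the spare jar, the vial or the spatula is moved or lifted (distance of any of spare_jar, vial, spatula from where it was at the start of the episode above 0.015 m).
It also fails if it takes over 54 s, if anything falls off the work surface, if the arm or the gripper's body presses on something with over 40 N, if the wrist force passes 120 N, or if a joint passes its speed limit or range.

ROBOT

A 7-joint arm with a two-finger parallel gripper is mounted at the origin on a cart in front of the work surface, level with it; the furniture and walls round the work are solid. World frame = base frame: x ahead of the robot, y to its left, z up, the work surface at z = 0. Lengths are in m, angles in degrees, forces in N, time in s.
With the tool pointing down it reaches from about 0.35 to 0.9 m from the base axis. Payload 8.1 kg.
Tool frame: the origin (TCP) lies midway between the tips of the shut fingers; the grasp point (between the pads) lies 19 mm behind it (bot.grip_depth is the distance from the TCP to the grasp point, in m); z points along the fingers, y is the line along which they close (so a half turn about z gives the same grasp; the last joint's range is limited). The gripper opens to 92 mm and grips with 3 to 60 N. Pads are 19 mm wide; open, the fingers measure 130 mm over their backs; the gripper's body (75 mm by 190 mm) begins 47 mm behind the grasp point.
Start: joints at [-82.368, 24.895, 1.432, 90.138, -0.665, 64.973, -4.303], TCP at [0.146, 0.608, 0.227] pointing down, gripper open.
Joint ranges: [-149.89, 149.89], [-25.12, 119.58], [-72.63, 75.52], [4.76, 147.25], [-75.54, 255.54], [6.69, 114.76], [-157.13, 157.13]. Speed limits (degrees/s): [127.2, 127.2, 172.46, 172.46, 180, 180, 180].

INTERFACE

Orientations are given as a 3x3 rotation matrix whose columns are the frame's x, y, z axes.
In Python, from station import bot gives the robot as it stands.
- The arm moves only by the tool drive_tool, never from a script. Its argument "plan" is a list of rows, each an object of numbers: "wx", "wy", "wz": the turn, a rotation vector about the world's x, y, z in degrees; "tx", "ty", "tz": the shift along the world's x, y, z in cm; "gripper": the closure, from -1 (fully open) to 1 (shut). A call has 1 to 20 rows; each row is the pose to reach, as a shift and turn from the pose commanded when the call began; what a row does not reach only later rows make up. A row lasts 1/10 s, in which the tool goes at most 50 mm and 8.59 degrees, less where a joint would pass 70% of its speed; a pose out of reach is approached as far as the arm can. A call with a gripper value outside its range is refused whole. The fingers move at their own pace and stop on an object; the grip force is fixed at half the most. Time passes only in rows, so rows that repeat a pose let the fingers close. It gives the time, the measured TCP pose, the force, the opening and the grip force at its end, in the units of the state.
- bot.get_obs(): the state, without advancing time (a new reading comes with each control period).
- bot.snapshot(name): name is "scene" or "top"; returns a dict with "color" (400x640x3 uint8, red, green, blue), "fx", "fy", "cx", "cy" (pixels), "dist_coeffs" ([k1, k2, p1, p2, k3] as OpenCV has them; the pictures are not rectified), "eye" and "attitude" of the camera in the world. Camera axes: x right, y up, looking along -z (the intrinsics and any distortion apply to the point x, -y, -z); pixel columns grow to the right and rows downward; lengths in m; the calibration is good to about 2 mm. A picture is of the moment at which its call begins. There is no depth.
- bot.job_done(): hands the job in; it is judged then, once.
The state is a dict: "time_s": time; "qpos": joint angles; "qd": joint speeds; "tau": joint torques, N m; "tcp_pos": TCP position; "orientation": TCP orientation; "force": force on the tool from outside, world axes, zero at the start; "torque": the same for the moment, N m; "gripper_width": opening from 0.0 (shut) to 1.0 (fully open); "gripper_force": force on a finger pad.
Only numpy, scipy, OpenCV 4.12 (cv2) and the standard library are available. Lean on these libraries where they do the work, as an engineer would, in place of code of your own. Each camera call takes 0.05 s, during which the arm holds its last target. There are 200 camera calls.

## Working session

There is one attempt and no reset: what is moved stays moved. The work goes in short steps, Python scripts to look and compute and a tool call to move; the robot and the scene stay as the last step left them, time stands still between calls to the robot, and variables do not carry over. Pictures are saved under pics/ and viewed, at most 10 in all, crops included, and the job is handed in when it is done.

Besides the shell and the picture viewer there is one more tool, called after "Request:" in YAML: its name, and indented under it one key for each argument. drive_tool: Moves the arm, as the interface text tells. Its arguments: {"type":"object","properties":{"plan":{"type":"array","items":{"type":"object","properties":{"wx":{"type":"number"},"wy":{"type":"number"},"wz":{"type":"number"},"tx":{"type":"number"},"ty":{"type":"number"},"tz":{"type":"number"},"gripper":{"type":"number"}}}}},"required":["plan"]}

```bash
mkdir -p pics; cat > h.py <<'E'
import numpy as np, cv2
from station import bot
def snap(n,f=None):
    s=bot.snapshot(n)
    if f: cv2.imwrite('pics/'+f,s['color'][:,:,::-1])
    return s
def K(s): return np.array([[s['fx'],0,s['cx']],[0,s['fy'],s['cy']],[0,0,1.]])
def ray(s,px):
    p=cv2.undistortPoints(np.array([[px]],float),K(s),np.array(s['dist_coeffs'],float))[0,0]
    d=np.array(s['attitude'])@np.array([p[0],-p[1],-1.]); return np.array(s['eye']),d/np.linalg.norm(d)
def onz(s,px,z):
    e,d=ray(s,px); return e+d*(z-e[2])/d[2]
def proj(s,P):
    c=np.array(s['attitude']).T@(np.array(P,float)-np.array(s['eye'])); c=c*[1,-1,-1]
    return cv2.projectPoints(c.reshape(1,1,3),np.zeros(3),np.zeros(3),K(s),np.array(s['dist_coeffs'],float))[0][0,0]
E
python3 - <<'E'
from h import *
for n in('scene','top'):
    s=snap(n,n+'0.png'); print(n,s['eye'],np.array(s['attitude']).round(3).tolist(),s['fx'],s['dist_coeffs'])
o=bot.get_obs(); print(o['time_s'],o['tcp_pos'],np.array(o['orientation']).round(3).tolist(),o['force'])
E
```

```text
scene [ 0.06825163 -0.51939475  0.82416425] [[0.759, 0.444, -0.476], [-0.651, 0.522, -0.551], [0.004, 0.728, 0.685]] 418.61559181236385 [-0.09289923  0.          0.          0.          0.        ]
top [0.42143368 0.0114853  1.22073164] [[-0.013, 0.994, -0.11], [-1.0, -0.014, -0.008], [-0.009, 0.11, 0.994]] 376.7864409448464 [-0.00260369  0.          0.          0.          0.        ]
0.1 [0.14594996 0.60724557 0.22602879] [[-0.972, 0.234, -0.0], [0.234, 0.972, -0.001], [-0.0, -0.001, -1.0]] [0.35175924 0.64980138 0.16483873]
```

View pics/scene0.png

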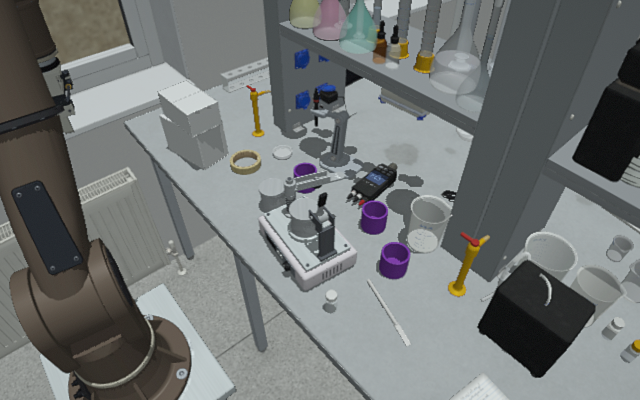

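View pics/top0.png

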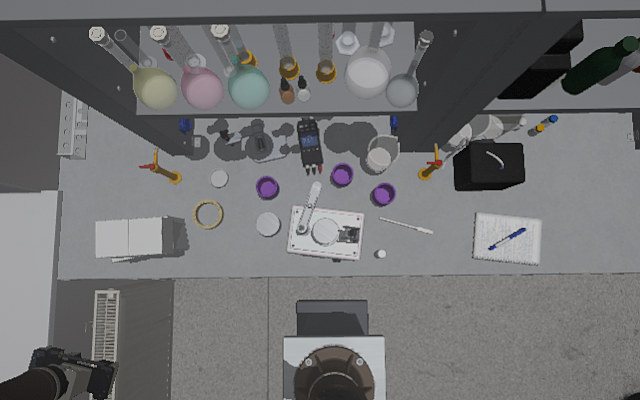

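The scene view shows the mill near (305,245), with the strap swung out to the far side and the lever raised near (322,205). In the top view the mill is at (326,233), the pivot at about (303,230) and the strap tip at about (317,185). I'll zoom in on both.

```bash
python3 - <<'E'
import cv2,numpy as np
a=cv2.imread('pics/top0.png')[165:275,270:400]; b=cv2.imread('pics/scene0.png')[155:300,245:375]
a=cv2.resize(a,None,fx=4,fy=4,interpolation=cv2.INTER_CUBIC)[:, :400*2]; b=cv2.resize(b,None,fx=4,fy=4,interpolation=cv2.INTER_CUBIC)
cv2.imwrite('pics/ca.png',a);cv2.imwrite('pics/cb.png',b)
E
```

```text
(no output)
```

View pics/ca.png

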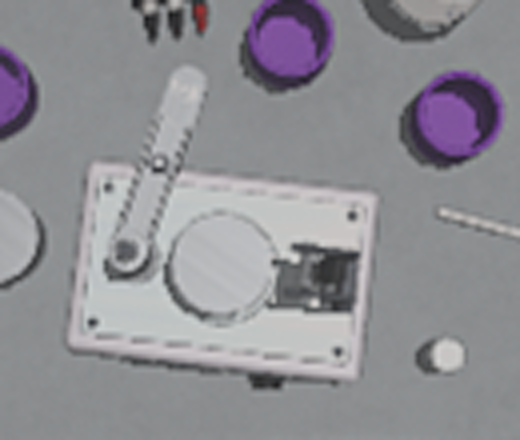

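View pics/cb.png

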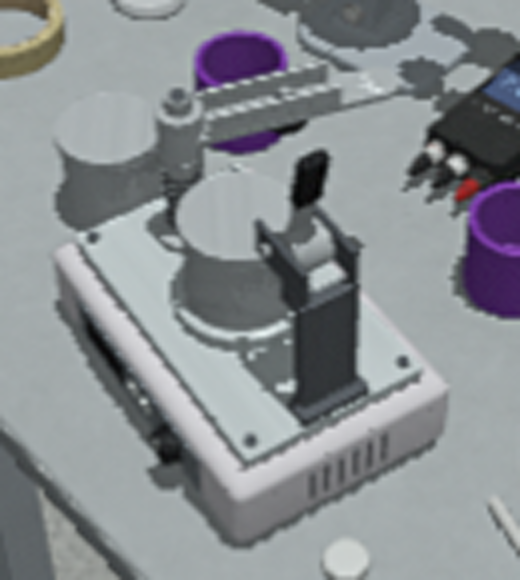

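The top crop shows the post at crop (127,250), strap tip at (188,75), lid centre at (221,265), the bracket around (320,278) and stage screws at the corners. The scene crop shows the black grip upright at (310,178).

```bash
python3 - <<'E'
from h import *
s=bot.snapshot('top'); q=bot.snapshot('scene')
t=lambda x,y,z: onz(s,((x+.5)/4-.5+270,(y+.5)/4-.5+165),z)
sc=[t(107,187,.071),t(352,214,.071),t(337,352,.071),t(92,322,.071)]
c=np.mean(sc,0); print('screws',np.round(sc,4).tolist(),c)
d=(sc[0]+sc[3]-sc[1]-sc[2])[:2]; yw=np.arctan2(d[1],d[0])-np.pi/2; print('yaw',np.degrees(yw))
R=np.array([[np.cos(yw),-np.sin(yw)],[np.sin(yw),np.cos(yw)]])
piv=t(127,250,.185); lid=t(221,265,.142); print('piv',piv,'lid',lid, 'piv in mill(lid)',R.T@(piv-lid)[:2],R.T@(piv-c)[:2])
q1=lambda x,y,z: onz(q,((x+.5)/4-.5+245,(y+.5)/4-.5+155),z)
print('scene piv',q1(178,97,.185),'lid',q1(236,214,.142))
tip=t(188,82,.157); v=R.T@(tip-piv)[:2]; print('tip',tip,'len',np.linalg.norm(v),'a',np.arctan2(v[0],-v[1]))
# lever: intersect scene ray of grip top with mill plane x=0
e,dd=ray(q,((312+.5)/4-.5+245,(178+.5)/4-.5+155)); n=R@[1,0]; 
for C in (c,lid):
  k=np.dot(C[:2]-e[:2],n)/np.dot(dd[:2],n); P=e+k*dd; m=R.T@(P-C)[:2]; print('grip mid',P,'mill',m,P[2],'b',np.arctan2(-(m[1]+.059),P[2]-.175))
E
```

```text
screws [[0.5397, 0.1086, 0.071], [0.5165, -0.0788, 0.071], [0.4118, -0.0651, 0.071], [0.4368, 0.1205, 0.071]] [0.47619767 0.02129231 0.071     ]
yaw -7.3744610242559965
piv [0.48426075 0.08539308 0.185     ] lid [0.47524738 0.02124331 0.142     ] piv in mill(lid) [0.00070497 0.06477605] [-0.00023118  0.06460548]
scene piv [0.48319667 0.08379728 0.185     ] lid [0.47498224 0.02173297 0.142     ]
tip [0.60558281 0.04306259 0.157     ] len 0.12849479383656826 a 1.3638014586308485
grip mid [ 0.46629582 -0.05521473  0.23283782] mill [ 2.7412464e-17 -7.7145149e-02] 0.23283782018506016 b 0.3040001606297052
grip mid [ 0.46518407 -0.05651119  0.23448941] mill [ 9.25689005e-17 -7.84030119e-02] 0.23448940547138497 b 0.31527992219311846
```

```bash
cat >> h.py <<'E'
yw=np.radians(-7.4); R2=np.array([[np.cos(yw),-np.sin(yw)],[np.sin(yw),np.cos(yw)]]); C=np.array([.4755,.0213])
def W(x,y): return C+R2@[x,y]
E
python3 - <<'E'
from h import *
o=np.array([.14595,.60725])
for a,g in((1.36,.025),(1.36,0),(1.2,0),(1.0,0),(.8,0),(.6,0),(.4,0),(.2,0),(.0,0),(0,-.003)):
    n=np.array([np.cos(a),np.sin(a)]);u=np.array([np.sin(a),-np.cos(a)])
    k=np.array([0,.066])+u*.062+n*(.013+g)+[.019,.0095]
    p=W(*k); print(a,g,'mill',k.round(4),'world',p.round(4),'rel cm',((p-o)*100).round(2))
E
```

```text
1.36 0.025 mill [0.0876 0.0997] world [0.5752 0.1089] rel cm [ 42.92 -49.84]
1.36 0 mill [0.0823 0.0752] world [0.5669 0.0853] rel cm [ 42.09 -52.19]
1.2 0 mill [0.0815 0.0652] world [0.5647 0.0754] rel cm [ 41.88 -53.18]
1.0 0 mill [0.0782 0.0529] world [0.5599 0.0637] rel cm [ 41.39 -54.35]
0.8 0 mill [0.0725 0.0416] world [0.5528 0.0532] rel cm [ 40.68 -55.4 ]
0.6 0 mill [0.0647 0.0317] world [0.5438 0.0444] rel cm [ 39.78 -56.29]
0.4 0 mill [0.0551 0.0235] world [0.5332 0.0375] rel cm [ 38.72 -56.98]
0.2 0 mill [0.0441 0.0173] world [0.5214 0.0328] rel cm [ 37.55 -57.45]
0.0 0 mill [0.032  0.0135] world [0.509  0.0306] rel cm [ 36.3  -57.67]
0 -0.003 mill [0.029  0.0135] world [0.506 0.031] rel cm [ 36.   -57.63]
```

Request:
drive_tool:
  plan:
    - {"tz":5,"gripper":1}
    - {"tz":8,"gripper":1}
    - {"tz":8,"gripper":1}
    - {"tz":8,"gripper":1}

```text
invalid input at $.plan[0]: expected keys wx, wy, wz, tx, ty, tz, gripper
```

Request:
drive_tool:
  plan:
    - {"tx":0,"ty":0,"tz":4,"wx":0,"wy":0,"wz":0,"gripper":1}
    - {"tx":0,"ty":0,"tz":8,"wx":0,"wy":0,"wz":0,"gripper":1}
    - {"tx":2,"ty":-3,"tz":9,"wx":0,"wy":0,"wz":-6,"gripper":1}
    - {"tx":5,"ty":-6,"tz":9,"wx":0,"wy":0,"wz":-12,"gripper":1}
    - {"tx":8,"ty":-9,"tz":9,"wx":0,"wy":0,"wz":-18,"gripper":1}
    - {"tx":11,"ty":-12,"tz":9,"wx":0,"wy":0,"wz":-24,"gripper":1}
    - {"tx":14,"ty":-15,"tz":9,"wx":0,"wy":0,"wz":-30,"gripper":1}
    - {"tx":17,"ty":-18,"tz":9,"wx":0,"wy":0,"wz":-36,"gripper":1}
    - {"tx":20,"ty":-21,"tz":9,"wx":0,"wy":0,"wz":-42,"gripper":1}
    - {"tx":23,"ty":-24,"tz":9,"wx":0,"wy":0,"wz":-48,"gripper":1}
    - {"tx":26,"ty":-27,"tz":9,"wx":0,"wy":0,"wz":-54,"gripper":1}
    - {"tx":29,"ty":-30,"tz":9,"wx":0,"wy":0,"wz":-60,"gripper":1}
    - {"tx":32,"ty":-33,"tz":9,"wx":0,"wy":0,"wz":-66,"gripper":1}
    - {"tx":35,"ty":-37,"tz":9,"wx":0,"wy":0,"wz":-72,"gripper":1}
    - {"tx":38,"ty":-41,"tz":9,"wx":0,"wy":0,"wz":-78,"gripper":1}
    - {"tx":41,"ty":-45,"tz":9,"wx":0,"wy":0,"wz":-84,"gripper":1}
    - {"tx":43,"ty":-49,"tz":9,"wx":0,"wy":0,"wz":-84,"gripper":1}
    - {"tx":43,"ty":-49,"tz":9,"wx":0,"wy":0,"wz":-84,"gripper":1}
    - {"tx":43,"ty":-49,"tz":9,"wx":0,"wy":0,"wz":-84,"gripper":1}

```text
time_s: 2.1
tcp_pos: [0.5762, 0.1165, 0.3165]
orientation: [[0.133, 0.991, -0.0], [0.991, -0.133, -0.0], [-0.0, -0.0, -1.0]]
force: [0.2, 0.2, -0.1]
gripper_width: 0.004
gripper_force: 0.0
```

Request:
drive_tool:
  plan:
    - {"tx":0,"ty":0,"tz":-4,"wx":0,"wy":0,"wz":0,"gripper":1}
    - {"tx":0,"ty":0,"tz":-8,"wx":0,"wy":0,"wz":0,"gripper":1}
    - {"tx":0,"ty":0,"tz":-11,"wx":0,"wy":0,"wz":0,"gripper":1}
    - {"tx":0,"ty":0,"tz":-13.5,"wx":0,"wy":0,"wz":0,"gripper":1}
    - {"tx":0,"ty":0,"tz":-15.5,"wx":0,"wy":0,"wz":0,"gripper":1}
    - {"tx":0,"ty":0,"tz":-15.5,"wx":0,"wy":0,"wz":0,"gripper":1}
    - {"tx":0,"ty":0,"tz":-15.5,"wx":0,"wy":0,"wz":0,"gripper":1}

```text
time_s: 2.8
tcp_pos: [0.5757, 0.1191, 0.1621]
orientation: [[0.129, 0.992, -0.0], [0.992, -0.129, 0.0], [0.0, -0.001, -1.0]]
force: [0.1, -0.5, 0.5]
gripper_width: 0.003
gripper_force: 0.0
```

```bash
python3 - <<'E'
from h import *
q=snap('scene'); t=snap('top')
a=cv2.resize(t['color'][165:275,270:380,::-1],(400,400)); b=cv2.resize(q['color'][145:275,245:375,::-1],(400,400))
cv2.imwrite('pics/d.png',np.hstack([a,b]))
E
```

```text
(no output)
```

View pics/d.png

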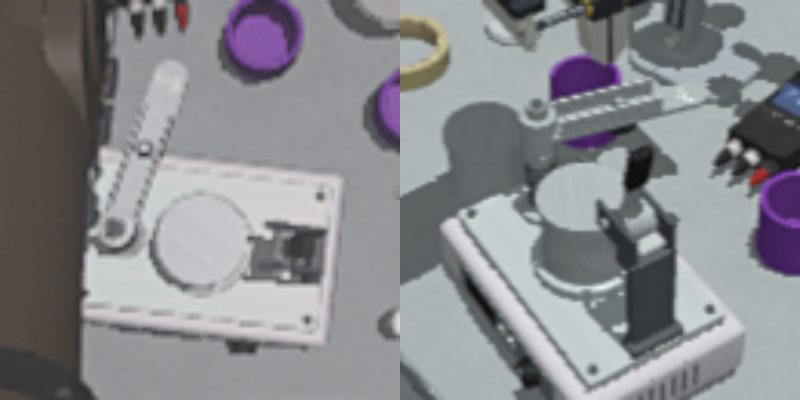

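The finger is behind the strap, at right-pane (600,40), and the strap and lever haven't moved. Next I'll push the strap round.

Request:
drive_tool:
  plan:
    - {"tx":-0.5,"ty":-1.5,"tz":0,"wx":0,"wy":0,"wz":0,"gripper":1}
    - {"tx":-0.8,"ty":-2.5,"tz":0,"wx":0,"wy":0,"wz":0,"gripper":1}
    - {"tx":-0.9,"ty":-3.2,"tz":0,"wx":0,"wy":0,"wz":0,"gripper":1}
    - {"tx":-1.0,"ty":-3.7,"tz":0,"wx":0,"wy":0,"wz":0,"gripper":1}
    - {"tx":-1.1,"ty":-4.2,"tz":0,"wx":0,"wy":0,"wz":0,"gripper":1}
    - {"tx":-1.3,"ty":-4.8,"tz":0,"wx":0,"wy":0,"wz":0,"gripper":1}
    - {"tx":-1.6,"ty":-5.4,"tz":0,"wx":0,"wy":0,"wz":0,"gripper":1}
    - {"tx":-1.9,"ty":-5.9,"tz":0,"wx":0,"wy":0,"wz":0,"gripper":1}
    - {"tx":-2.3,"ty":-6.4,"tz":0,"wx":0,"wy":0,"wz":0,"gripper":1}
    - {"tx":-2.7,"ty":-6.9,"tz":0,"wx":0,"wy":0,"wz":0,"gripper":1}
    - {"tx":-3.2,"ty":-7.3,"tz":0,"wx":0,"wy":0,"wz":0,"gripper":1}
    - {"tx":-3.7,"ty":-7.7,"tz":0,"wx":0,"wy":0,"wz":0,"gripper":1}
    - {"tx":-4.3,"ty":-8.0,"tz":0,"wx":0,"wy":0,"wz":0,"gripper":1}
    - {"tx":-4.9,"ty":-8.2,"tz":0,"wx":0,"wy":0,"wz":0,"gripper":1}
    - {"tx":-5.5,"ty":-8.5,"tz":0,"wx":0,"wy":0,"wz":0,"gripper":1}
    - {"tx":-5.5,"ty":-8.5,"tz":0,"wx":0,"wy":0,"wz":0,"gripper":1}
    - {"tx":-5.5,"ty":-8.5,"tz":0,"wx":0,"wy":0,"wz":0,"gripper":1}

```text
time_s: 4.6
tcp_pos: [0.5207, 0.033, 0.1617]
orientation: [[0.131, 0.991, -0.0], [0.991, -0.131, 0.0], [0.0, -0.001, -1.0]]
force: [0.1, 0.0, -0.1]
gripper_width: 0.003
gripper_force: 0.0
```

Request:
drive_tool:
  plan:
    - {"tx":-0.4,"ty":-0.1,"tz":0,"wx":0,"wy":0,"wz":0,"gripper":1}
    - {"tx":-0.8,"ty":-0.1,"tz":0,"wx":0,"wy":0,"wz":0,"gripper":1}
    - {"tx":-1.1,"ty":-0.1,"tz":0,"wx":0,"wy":0,"wz":0,"gripper":1}
    - {"tx":-1.3,"ty":-0.1,"tz":0,"wx":0,"wy":0,"wz":0,"gripper":1}
    - {"tx":-1.3,"ty":-0.1,"tz":0,"wx":0,"wy":0,"wz":0,"gripper":1}
    - {"tx":-1.3,"ty":-0.1,"tz":0,"wx":0,"wy":0,"wz":0,"gripper":1}
    - {"tx":-1.3,"ty":-0.1,"tz":0,"wx":0,"wy":0,"wz":0,"gripper":1}

```text
time_s: 5.3
tcp_pos: [0.508, 0.0319, 0.1617]
orientation: [[0.131, 0.991, -0.0], [0.991, -0.131, 0.0], [0.0, -0.0, -1.0]]
force: [0.5, -0.4, -0.1]
gripper_width: 0.002
gripper_force: 0.1
```

```bash
python3 - <<'E'
from h import *
q=snap('scene'); t=snap('top')
a=cv2.resize(t['color'][165:275,270:380,::-1],(400,400)); b=cv2.resize(q['color'][145:275,245:375,::-1],(400,400))
cv2.imwrite('pics/e.png',np.hstack([a,b]))
E
```

```text
(no output)
```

View pics/e.png

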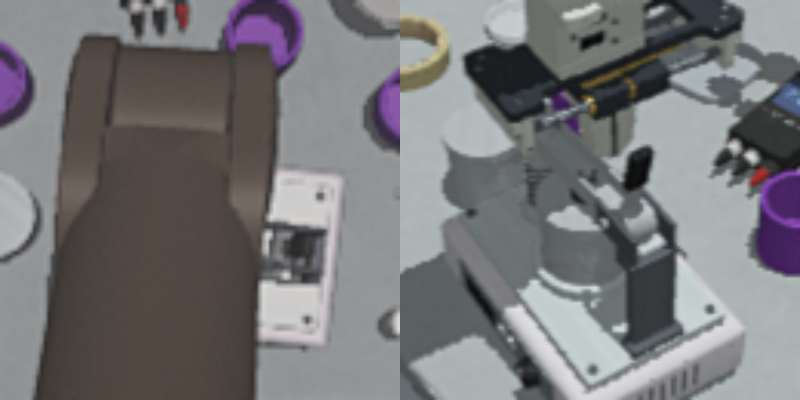

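The strap now points at the cam, but the force is low, so it may not be at its stop. I'll push on in small steps until the force rises.

Request:
drive_tool:
  plan:
    - {"tx":-0.2,"ty":0,"tz":0,"wx":0,"wy":0,"wz":0,"gripper":1}
    - {"tx":-0.3,"ty":0,"tz":0,"wx":0,"wy":0,"wz":0,"gripper":1}
    - {"tx":-0.3,"ty":0,"tz":0,"wx":0,"wy":0,"wz":0,"gripper":1}
    - {"tx":-0.3,"ty":0,"tz":0,"wx":0,"wy":0,"wz":0,"gripper":1}

```text
time_s: 5.8
tcp_pos: [0.505, 0.0317, 0.1618]
orientation: [[0.131, 0.991, -0.0], [0.991, -0.131, 0.0], [0.0, -0.0, -1.0]]
force: [-0.1, -0.6, 0.0]
gripper_width: 0.004
gripper_force: 0.2
```

Request:
drive_tool:
  plan:
    - {"tx":-0.2,"ty":0,"tz":0,"wx":0,"wy":0,"wz":0,"gripper":1}
    - {"tx":-0.3,"ty":0,"tz":0,"wx":0,"wy":0,"wz":0,"gripper":1}
    - {"tx":-0.3,"ty":0,"tz":0,"wx":0,"wy":0,"wz":0,"gripper":1}
    - {"tx":-0.3,"ty":0,"tz":0,"wx":0,"wy":0,"wz":0,"gripper":1}

```text
time_s: 6.2
tcp_pos: [0.503, 0.0317, 0.1622]
orientation: [[0.131, 0.991, 0.002], [0.991, -0.131, 0.0], [0.0, 0.002, -1.0]]
force: [5.1, -1.1, 0.7]
gripper_width: 0.003
gripper_force: 2.2
```

```bash
python3 - <<'E'
from h import *
q=snap('scene')
cv2.imwrite('pics/f.png',cv2.resize(q['color'][155:255,270:370,::-1],(600,600),interpolation=cv2.INTER_CUBIC))
# expected strap top edges at a=0 (crop px)
for x,y,z in((.013,.02,.172),(.013,-.032,.172),(-.013,.02,.172),(-.013,-.032,.172),(0,-.074,.157),(0,.066,.185)):
    print((x,y,z),((proj(q,[*W(x,y),z])-[270,155])*6).round())
E
```

```text
(0.013, 0.02, 0.172) [203. 219.]
(0.013, -0.032, 0.172) [276. 300.]
(-0.013, 0.02, 0.172) [144. 244.]
(-0.013, -0.032, 0.172) [216. 327.]
(0, -0.074, 0.157) [309. 412.]
(0, 0.066, 0.185) [112. 139.]
```

View pics/f.png

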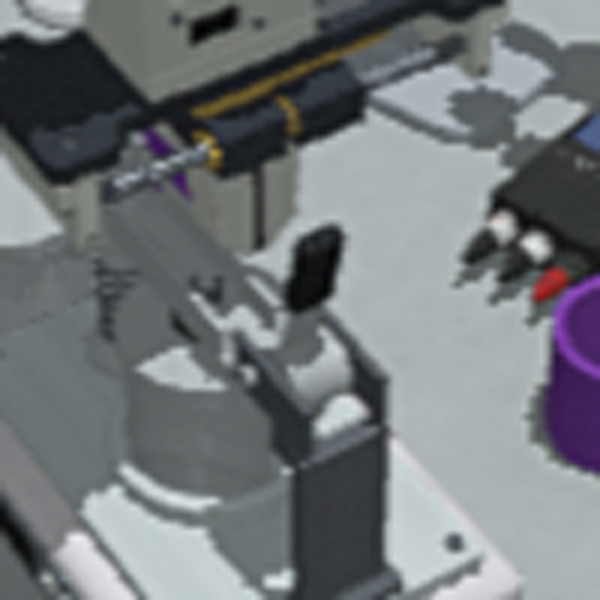

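The force rose to 5 N, so the strap is at its stop. The picture agrees: the tongue shows under the cam at (340,415) and the lever is still up. Next come the retreat and the lever path.

```bash
python3 - <<'E'
from h import *
o=np.array([.502,.0317])
s=W(0,-.043); print('start',s,'rel from now',((s-o)*100).round(2))
for b in np.r_[.31,.45:1.58:.125,1.58]:
    r=.060+.010*(b-.31)/1.26
    y=-.059-r*np.sin(b)+.005*np.cos(b)+.0095; z=.175+r*np.cos(b)+.005*np.sin(b)
    p=W(0,y); print(round(b,2),round(y,4),p.round(4),round(z,4),'rel',((p-s)*100).round(2),round((z-.234)*100,2))
E
```

```text
start [ 0.46996179 -0.02134186] rel from now [-3.2 -5.3]
0.31 -0.063 [ 0.4674 -0.0412] 0.2337 rel [-0.26 -1.99] -0.03
0.45 -0.0716 [ 0.4663 -0.0497] 0.2322 rel [-0.37 -2.83] -0.18
0.57 -0.0791 [ 0.4653 -0.0571] 0.2298 rel [-0.46 -3.58] -0.42
0.7 -0.0863 [ 0.4644 -0.0643] 0.2265 rel [-0.56 -4.3 ] -0.75
0.82 -0.0932 [ 0.4635 -0.0711] 0.2222 rel [-0.65 -4.98] -1.18
0.95 -0.0995 [ 0.4627 -0.0774] 0.2169 rel [-0.73 -5.61] -1.71
1.07 -0.1052 [ 0.4619 -0.0831] 0.2108 rel [-0.8  -6.17] -2.32
1.2 -0.1102 [ 0.4613 -0.088 ] 0.204 rel [-0.87 -6.66] -3.0
1.32 -0.1143 [ 0.4608 -0.092 ] 0.1964 rel [-0.92 -7.07] -3.76
1.45 -0.1174 [ 0.4604 -0.0952] 0.1883 rel [-0.96 -7.38] -4.57
1.57 -0.1196 [ 0.4601 -0.0973] 0.1797 rel [-0.99 -7.59] -5.43
1.58 -0.1196 [ 0.4601 -0.0973] 0.1794 rel [-0.99 -7.6 ] -5.46
```

Request:
drive_tool:
  plan:
    - {"tx":1,"ty":0,"tz":0,"wx":0,"wy":0,"wz":0,"gripper":1}
    - {"tx":3,"ty":0,"tz":0,"wx":0,"wy":0,"wz":0,"gripper":1}
    - {"tx":3,"ty":0,"tz":2,"wx":0,"wy":0,"wz":0,"gripper":1}
    - {"tx":3,"ty":0,"tz":6,"wx":0,"wy":0,"wz":0,"gripper":1}
    - {"tx":3,"ty":0,"tz":10,"wx":0,"wy":0,"wz":0,"gripper":1}
    - {"tx":3,"ty":0,"tz":10,"wx":0,"wy":0,"wz":0,"gripper":1}

```text
time_s: 6.85
tcp_pos: [0.5344, 0.0317, 0.2661]
orientation: [[0.131, 0.991, 0.006], [0.991, -0.131, 0.002], [0.002, 0.006, -1.0]]
force: [-0.0, -0.5, -0.2]
gripper_width: 0.007
gripper_force: 0.0
```

Request:
drive_tool:
  plan:
    - {"tx":-2,"ty":-1.5,"tz":0,"wx":0,"wy":0,"wz":0,"gripper":1}
    - {"tx":-4,"ty":-3,"tz":0,"wx":0,"wy":0,"wz":0,"gripper":1}
    - {"tx":-6.2,"ty":-4.5,"tz":0,"wx":0,"wy":0,"wz":0,"gripper":1}
    - {"tx":-6.2,"ty":-5.3,"tz":-1,"wx":0,"wy":0,"wz":0,"gripper":1}
    - {"tx":-6.2,"ty":-5.3,"tz":-2.8,"wx":0,"wy":0,"wz":0,"gripper":1}
    - {"tx":-6.2,"ty":-5.3,"tz":-2.8,"wx":0,"wy":0,"wz":0,"gripper":1}
    - {"tx":-6.2,"ty":-5.3,"tz":-2.8,"wx":0,"wy":0,"wz":0,"gripper":1}
    - {"tx":-6.2,"ty":-5.3,"tz":-2.8,"wx":0,"wy":0,"wz":0,"gripper":1}

```text
time_s: 7.65
tcp_pos: [0.4705, -0.0211, 0.234]
orientation: [[0.13, 0.991, -0.0], [0.991, -0.13, -0.0], [-0.0, 0.0, -1.0]]
force: [-0.1, -1.0, -0.1]
gripper_width: 0.003
gripper_force: 0.0
```

```bash
python3 - <<'E'
from h import *
q=snap('scene')
cv2.imwrite('pics/g.png',cv2.resize(q['color'][145:255,260:370,::-1],(600,600),interpolation=cv2.INTER_CUBIC))
E
```

```text
(no output)
```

View pics/g.png

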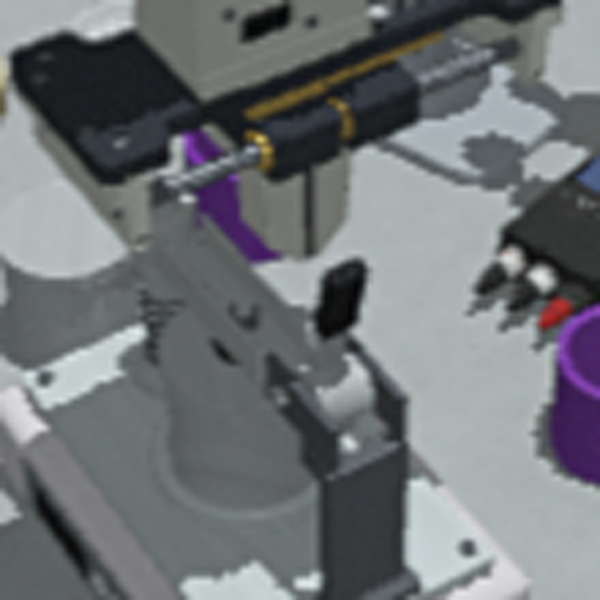

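The finger stands jar-side of the black grip at (340,300), and the strap still lies straight. Now I'll push the lever over along its arc.

Request:
drive_tool:
  plan:
    - {"tx":-0.1,"ty":-1.0,"tz":0,"wx":0,"wy":0,"wz":0,"gripper":1}
    - {"tx":-0.2,"ty":-1.6,"tz":0,"wx":0,"wy":0,"wz":0,"gripper":1}
    - {"tx":-0.3,"ty":-2.0,"tz":0,"wx":0,"wy":0,"wz":0,"gripper":1}
    - {"tx":-0.3,"ty":-2.4,"tz":-0.1,"wx":0,"wy":0,"wz":0,"gripper":1}
    - {"tx":-0.4,"ty":-2.8,"tz":-0.2,"wx":0,"wy":0,"wz":0,"gripper":1}
    - {"tx":-0.4,"ty":-3.2,"tz":-0.3,"wx":0,"wy":0,"wz":0,"gripper":1}
    - {"tx":-0.5,"ty":-3.6,"tz":-0.4,"wx":0,"wy":0,"wz":0,"gripper":1}
    - {"tx":-0.6,"ty":-4.3,"tz":-0.7,"wx":0,"wy":0,"wz":0,"gripper":1}
    - {"tx":-0.6,"ty":-5.0,"tz":-1.2,"wx":0,"wy":0,"wz":0,"gripper":1}
    - {"tx":-0.7,"ty":-5.6,"tz":-1.7,"wx":0,"wy":0,"wz":0,"gripper":1}
    - {"tx":-0.8,"ty":-6.2,"tz":-2.3,"wx":0,"wy":0,"wz":0,"gripper":1}
    - {"tx":-0.8,"ty":-6.2,"tz":-2.3,"wx":0,"wy":0,"wz":0,"gripper":1}

```text
time_s: 8.9
tcp_pos: [0.4616, -0.0844, 0.21]
orientation: [[0.132, 0.991, -0.001], [0.991, -0.132, -0.001], [-0.001, -0.001, -1.0]]
force: [-0.1, -0.7, 0.4]
gripper_width: 0.003
gripper_force: 0.1
```

Request:
drive_tool:
  plan:
    - {"tx":-0.1,"ty":-0.3,"tz":-0.4,"wx":0,"wy":0,"wz":0,"gripper":1}
    - {"tx":-0.1,"ty":-0.5,"tz":-0.7,"wx":0,"wy":0,"wz":0,"gripper":1}
    - {"tx":-0.1,"ty":-0.7,"tz":-1.1,"wx":0,"wy":0,"wz":0,"gripper":1}
    - {"tx":-0.1,"ty":-0.9,"tz":-1.5,"wx":0,"wy":0,"wz":0,"gripper":1}
    - {"tx":-0.1,"ty":-1.1,"tz":-1.9,"wx":0,"wy":0,"wz":0,"gripper":1}
    - {"tx":-0.2,"ty":-1.2,"tz":-2.3,"wx":0,"wy":0,"wz":0,"gripper":1}
    - {"tx":-0.2,"ty":-1.4,"tz":-2.7,"wx":0,"wy":0,"wz":0,"gripper":1}
    - {"tx":-0.2,"ty":-1.4,"tz":-3.1,"wx":0,"wy":0,"wz":0,"gripper":1}
    - {"tx":-0.2,"ty":-1.4,"tz":-3.1,"wx":0,"wy":0,"wz":0,"gripper":1}

```text
time_s: 9.8
tcp_pos: [0.4598, -0.0979, 0.1792]
orientation: [[0.131, 0.991, -0.001], [0.991, -0.131, -0.001], [-0.001, -0.0, -1.0]]
force: [-0.1, 0.8, -0.5]
gripper_width: 0.005
gripper_force: 0.1
```

```bash
python3 - <<'E'
from h import *
q=snap('scene')
cv2.imwrite('pics/i.png',cv2.resize(q['color'][165:275,270:380,::-1],(600,600),interpolation=cv2.INTER_CUBIC))
E
```

```text
(no output)
```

View pics/i.png

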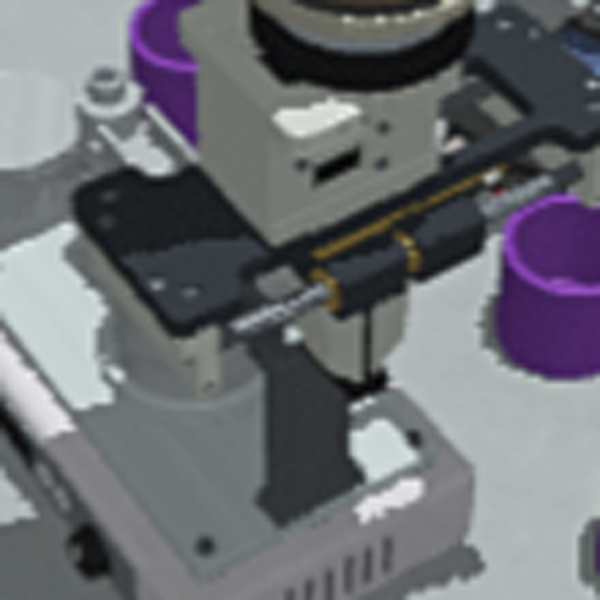

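The grip is down under the fingertip at (375,385). Next I'll press it to the stop.

Request:
drive_tool:
  plan:
    - {"tx":0,"ty":0,"tz":-0.4,"wx":0,"wy":0,"wz":0,"gripper":1}
    - {"tx":0,"ty":0,"tz":-0.8,"wx":0,"wy":0,"wz":0,"gripper":1}
    - {"tx":0,"ty":0,"tz":-1.1,"wx":0,"wy":0,"wz":0,"gripper":1}
    - {"tx":0,"ty":0,"tz":-1.3,"wx":0,"wy":0,"wz":0,"gripper":1}
    - {"tx":0,"ty":0,"tz":-1.3,"wx":0,"wy":0,"wz":0,"gripper":1}
    - {"tx":0,"ty":0,"tz":-1.3,"wx":0,"wy":0,"wz":0,"gripper":1}

```text
time_s: 10.45
tcp_pos: [0.4598, -0.0974, 0.1666]
orientation: [[0.131, 0.991, -0.0], [0.991, -0.131, -0.0], [-0.0, -0.0, -1.0]]
force: [-0.3, 0.9, 2.1]
gripper_width: 0.006
gripper_force: 0.8
```

Request:
drive_tool:
  plan:
    - {"tx":0,"ty":0,"tz":-0.2,"wx":0,"wy":0,"wz":0,"gripper":1}
    - {"tx":0,"ty":0,"tz":-0.3,"wx":0,"wy":0,"wz":0,"gripper":1}
    - {"tx":0,"ty":0,"tz":-0.3,"wx":0,"wy":0,"wz":0,"gripper":1}
    - {"tx":0,"ty":0,"tz":-0.3,"wx":0,"wy":0,"wz":0,"gripper":1}

```text
time_s: 10.85
tcp_pos: [0.4601, -0.097, 0.1641]
orientation: [[0.131, 0.991, 0.0], [0.991, -0.131, 0.001], [0.001, 0.0, -1.0]]
force: [-1.8, 2.5, 9.0]
gripper_width: 0.009
gripper_force: 4.2
```

Request:
drive_tool:
  plan:
    - {"tx":0,"ty":0,"tz":-0.2,"wx":0,"wy":0,"wz":0,"gripper":1}
    - {"tx":0,"ty":0,"tz":-0.2,"wx":0,"wy":0,"wz":0,"gripper":1}
    - {"tx":0,"ty":0,"tz":-0.2,"wx":0,"wy":0,"wz":0,"gripper":1}

```text
time_s: 11.15
tcp_pos: [0.4604, -0.0969, 0.1629]
orientation: [[0.131, 0.991, 0.001], [0.991, -0.131, 0.001], [0.002, 0.001, -1.0]]
force: [-6.3, 4.1, 22.7]
gripper_width: 0.007
gripper_force: 10.4
```

Force is climbing stiffly, so this is the hard stop. I'll lift and take the hand away towards +y and up.

Request:
drive_tool:
  plan:
    - {"tx":0,"ty":0,"tz":0.5,"wx":0,"wy":0,"wz":0,"gripper":1}
    - {"tx":0,"ty":0,"tz":2,"wx":0,"wy":0,"wz":0,"gripper":1}
    - {"tx":0,"ty":0,"tz":6,"wx":0,"wy":0,"wz":0,"gripper":1}
    - {"tx":0,"ty":0,"tz":10,"wx":0,"wy":0,"wz":0,"gripper":1}
    - {"tx":0,"ty":0,"tz":14,"wx":0,"wy":0,"wz":0,"gripper":1}
    - {"tx":0,"ty":4,"tz":17,"wx":0,"wy":0,"wz":0,"gripper":1}
    - {"tx":-1,"ty":8,"tz":18,"wx":0,"wy":0,"wz":0,"gripper":1}
    - {"tx":-1,"ty":12,"tz":18,"wx":0,"wy":0,"wz":0,"gripper":1}
    - {"tx":-2,"ty":16,"tz":18,"wx":0,"wy":0,"wz":0,"gripper":1}
    - {"tx":-2,"ty":20,"tz":18,"wx":0,"wy":0,"wz":0,"gripper":1}
    - {"tx":-3,"ty":24,"tz":18,"wx":0,"wy":0,"wz":0,"gripper":1}
    - {"tx":-3,"ty":28,"tz":18,"wx":0,"wy":0,"wz":0,"gripper":1}
    - {"tx":-3,"ty":28,"tz":18,"wx":0,"wy":0,"wz":0,"gripper":1}
    - {"tx":-3,"ty":28,"tz":18,"wx":0,"wy":0,"wz":0,"gripper":1}

```text
time_s: 12.55
tcp_pos: [0.4298, 0.1832, 0.3412]
orientation: [[0.129, 0.992, -0.001], [0.992, -0.129, -0.001], [-0.001, -0.0, -1.0]]
force: [0.4, -0.2, -0.1]
gripper_width: 0.002
gripper_force: 0.0
```

```bash
python3 - <<'E'
from h import *
q=snap('scene'); t=snap('top')
a=cv2.resize(t['color'][165:275,290:400,::-1],(400,400),interpolation=cv2.INTER_CUBIC); b=cv2.resize(q['color'][165:275,265:375,::-1],(400,400),interpolation=cv2.INTER_CUBIC)
cv2.imwrite('pics/j.png',np.hstack([a,b]))
for r in(.036,.076):
    for B in (1.83,1.6):
        y=-.059-r*np.sin(B)+.005*np.cos(B); z=.175+r*np.cos(B)+.005*np.sin(B)
        P=[*W(0,y),z]; print(r,B,((proj(q,P)-[265,165])*400/110+[400,0]).round(), ((proj(t,P)-[290,165])*400/110).round())
E
```

```text
0.036 1.83 [625. 220.] [250. 252.]
0.036 1.6 [625. 210.] [251. 251.]
0.076 1.83 [663. 274.] [299. 258.]
0.076 1.6 [665. 256.] [303. 257.]
```

View pics/j.png

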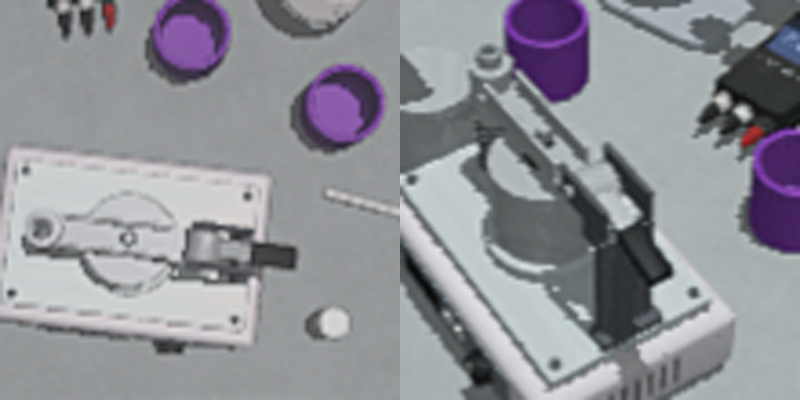

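The strap lies straight across the lid. The lever is fully down, with the grip end at right-pane (660,275), which matches the prediction for 1.83 rad. The hand is clear, so I'm handing the job in.

```bash
python3 -c "
from station import bot
print(bot.job_done())"
```

```text
the job is handed in; nothing more can be done
None
```

The clamp is shut and the job is handed in: the strap lies at its stop across the lid, the lever is fully down and the hand is clear; pad force was not measured and no verdict came back.

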